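Bolt the egg incubator's lid

ROBOT

A 7-joint arm with a two-finger parallel gripper is mounted at the origin on the work surface. World frame = base frame: x ahead of the robot, y to its left, z up, the work surface at z = 0. Lengths are in m, angles in rad, forces in N, time in s.
With the tool pointing down it reaches from about 0.425 to 0.925 m from the base axis. Payload 6.8 kg.
Tool frame: the origin (TCP) lies between the finger pads; the fingertips stand 17 mm ahead of it and the grasp point (between the pads) lies 2 mm behind it; x points along the fingers, y is the direction in which the jaws open and shut, and the axes are right-handed (so a half turn about x gives the same grasp; the last joint's range is limited). The gripper opens to 85 mm and grips with 20 to 120 N. Pads are 22 mm wide; open, the fingers measure 114 mm over their backs; the gripper's body (76 mm by 85 mm) begins 54 mm behind the grasp point. The pads swing forward as they close: fully open they stand 13 mm farther back than shut.
Start: joints at [1.215, 0.477, 0.022, 1.555, -0.011, 1.109, -0.083], TCP at [0.166, -0.654, 0.214] pointing down, gripper open.
Joint ranges: [-2.96, 2.96], [-0.34, 2.1], [-1.41, 1.46], [0.24, 2.44], [-1.37, 4.51], [0.17, 1.92], [-2.96, 2.96]. Speed limits (rad/s): [2.39, 2.39, 3.14, 3.14, 3.14, 3.14, 3.14].

INTERFACE

Orientations are given as a rotation vector (axis times angle).
In Python, from bench import r gives the robot as it stands. The module is installed in compiled form; this text tells all that it offers.
- The arm moves only by the tool apply_moves, never from a script. Its argument "increments" is text: rows parted by semicolons, each of 7 numbers parted by spaces: the finger opening in mm, from 0 to 85.4, then the shift along the tool's x, y, z normalised to -1 to 1, where 1 is 100 cm, then the turn, a rotation vector about the tool's x, y, z normalised to -1 to 1, where 1 is 0.12 rad. In form: gripper x y z wx wy wz; .... A call has exactly 8 rows; each row shifts and turns the commanded pose from where the row before left it, along the tool's axes as they then stand; what a row does not reach is not made up. A row lasts 1/10 s, in which the tool goes at most 50 mm and 8.59 degrees, less where a joint would pass 70% of its speed; a pose out of reach is approached as far as the arm can. A call with a number of a shift or a turn outside -1 to 1 is refused whole. A call with a gripper value outside its range is refused whole. The fingers move at their own pace and stop on an object; "squeeze" is the grip in N (left out, the last holds). Time passes only in rows, so rows that do not move let the fingers close, or fill a call up. It gives the time, the measured TCP pose, the force and the opening at its end, in the units of the state.
- r.get_obs(): the state, without advancing time (a new reading comes with each control period).
- r.grab_frame(name): name is "scene" or "top" or "wrist"; returns a dict with "color" (384x512x3 uint8, blue, green, red), "fx", "fy", "cx", "cy" (pixels), "origin" and "orientation" of the camera in the world. Camera axes: x right, y up, looking along -z (the intrinsics and any distortion apply to the point x, -y, -z); pixel columns grow to the right and rows downward; lengths in m; the calibration is good to about 2 mm. A picture is of the moment at which its call begins. There is no depth.
- r.hand_in(): hands the job in, once; it reports no verdict.
The state is a dict: "clock": time; "joints": joint angles; "qvel": joint speeds; "tau": joint torques, N m; "tcp_pos": TCP position; "orientation": TCP orientation; "contact_force": force on the tool from outside, world axes, zero at the start; "moment": the same for the moment, N m; "grip_width": finger opening in m.
Only numpy, scipy, OpenCV 4.12 (cv2) and the standard library are available. Lean on these libraries where they do the work, as an engineer would, in place of code of your own. Each camera call takes 0.05 s, during which the arm holds its last target. There are 200 camera calls.

TASK

Lock the egg incubator's lid: with one fingertip press the yellow spring catch down and keep it held down while the other finger pushes the bolt by its red tab all the way into its keeper on the control head, then take the hand away so that the catch springs up again behind the bolt. Do not let the catch up while the bolt is part-way, and leave the vial, the dish, the egg tray and the wash bottle where they stand.

Things in the scene. Friction and masses are not known exactly. Their poses are not given: they have to be found in the camera images.
- incubator: White bench-top egg incubator, fixed box 280 (x) x 320 (y) x 110 mm high, a bolt lock on its roof. Origin: centre of its underside, on the bench; all offsets below are in its frame, in mm. Grey lid at y below 60, white control head above. The bolt shoots along its +y. Besides catch, bolt and straps, only the catch's end cheeks (up to z = 130) stand above the roof.
- keeper (a point): Centre of the keeper's mouth, (30, 78, 122): an aluminium strap on the control head that receives the bolt. Two more such straps guide the bolt at y = -108 and y = 38. Straps are 10 to 14 long in y, span x 14 to 46 and stand up to z = 134
- bolt_tab (a point): Middle of the top edge of the bolt's red upright tab: at (30, -35 + bolt travel, 167). Tab 30 wide (x), 10 thick (y): its rear (-y) face, to push on, lies 5 behind this point. The red part spans z 135 to 167 (round-edged), on a steel foot 12 wide. The bolt rod below is 12 in diameter, top at z = 128: behind the tab a fingertip has free air down to z = 128.
- bolt (a joint): Travel of the bolt in m along the incubator's +y: 0 to 0.002 at the start (withdrawn), 0.040 fully home, against a stop. About 2 N of friction; it stays where left. With the catch up it is blocked at about 0.003; the catch, if let up at 0.016 to 0.022, drops into a notch and blocks it too. From 0.035 on the catch can spring up behind it and lock it.
- catch_top (a point): Centre of the flat top of the yellow spring catch, a straight press bar 30 wide (x) by 140 long (y), beside the bolt and parallel to it: at (-30, -20, 145 - press depth), 60 in -x from the bolt's centre line. A fingertip may slide along it while pressing.
- catch (a joint): How far the catch is pressed straight down, in m: 0 up, 0.010 at its bottom stop (top then at z = 135). Spring force 3 N when up, 6 N at the bottom. The bolt is free to slide when it is more than 0.006 down, at any place of the finger on the bar.
- vial: Small glass vial with blue cap, 26 mm in diameter, 45 mm high, loose on the incubator's roof at its +x side, about 100 mm from the roof's centre line (x about 100). Origin: centre of its underside. Leave alone.
- dish: Clear plastic dish, 60 mm in diameter, 14 mm high, loose on the roof at its +x side, about 100 mm from the roof's centre line (x about 100). Origin: centre of its underside. Leave alone.
- egg_tray: Cardboard tray with four eggs, 140 x 140 mm, 68 mm high over the eggs, loose on the bench beside the incubator. Origin: centre of its underside. Leave alone.
- wash_bottle: White bottle with red cap, 64 mm in diameter, 150 mm high, loose on the bench beside the incubator. Origin: centre of its underside. Leave alone.

How it is judged:
By the outcome, as a careful person would: the job done as asked, in the order asked, and still so for the second after the job is handed in, with the robot touching nothing.
It also fails if it takes over 32 s, if anything falls off the work surface, if the arm or the gripper's body presses on something with over 40 N, if the wrist force passes 120 N, or if a joint passes its speed limit or range.

## Working session

There is one attempt and no reset: what is moved stays moved. The work goes in short steps, Python scripts to look and compute and a tool call to move; the robot and the scene stay as the last step left them, time stands still between calls to the robot, and variables do not carry over. Pictures are saved under pics/ and viewed, about 8 in all and at most 12, crops included, and the job is handed in when it is done.

Besides the shell and the picture viewer there is one more tool, called after ">>>" in YAML: its name, and indented under it one key for each argument. apply_moves: Moves the arm, as the interface text tells. Scaled input: -1 to 1 covers 100 cm each way for a shift and 0.12 rad each way for a turn. Its arguments: {"type":"object","properties":{"increments":{"type":"string"},"squeeze":{"type":"number"}},"required":["increments"]}

```bash
mkdir -p pics; python3 - <<'E'
from bench import r
import cv2,pickle
o=r.get_obs(); print(o)
for n in("scene","top"):
    f=r.grab_frame(n); pickle.dump(f,open(n+'.pkl','wb')); cv2.imwrite(f'pics/{n}0.png',f['color']); print(n,{k:v for k,v in f.items() if k!='color'})
E
```

```text
{'clock': 0.0, 'joints': array([ 1.21492382,  0.47782019,  0.02232851,  1.55645755, -0.01148016,
        1.10929316, -0.08308928]), 'qvel': array([-0.00055366,  0.00104596, -0.00138275, -0.00085719,  0.00117355,
       -0.00016447,  0.0001191 ]), 'tau': array([ 4.36832543e-04, -5.96453118e+01,  1.60778023e+00, -2.81192797e+01,
        1.24076981e-02,  9.36728407e-03, -1.29799949e-05]), 'tcp_pos': array([ 0.16537029, -0.65378192,  0.21260949]), 'orientation': array([ 2.08998995,  0.26226524, -2.09078547]), 'contact_force': array([-0.39514196,  0.28003928, -0.21307736]), 'moment': array([ 0.01109951, -0.04176549,  0.01934322]), 'grip_width': 0.08562963951364538}
scene {'fx': 363.04559812825966, 'fy': 363.04559812825966, 'cx': 250.6117831310744, 'cy': 195.6765214394671, 'origin': array([ 1.16503066, -0.19600076,  0.58710507]), 'orientation': array([0.83441468, 0.56567581, 1.1311399 ])}
top {'fx': 378.9358394747559, 'fy': 378.9358394747559, 'cx': 250.8991011628588, 'cy': 183.47195022821347, 'origin': array([0.40723125, 0.03947475, 1.07763128]), 'orientation': array([ 0.09962776, -0.14443254, -1.56010359])}
```

View pics/top0.png

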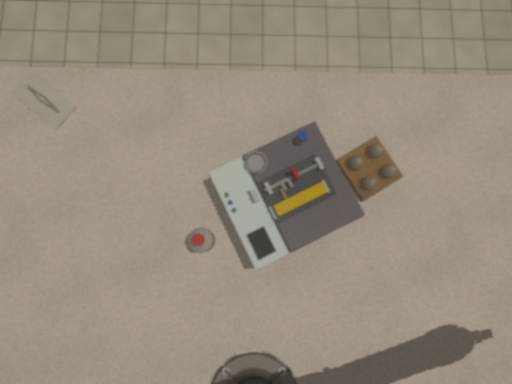

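View pics/scene0.png

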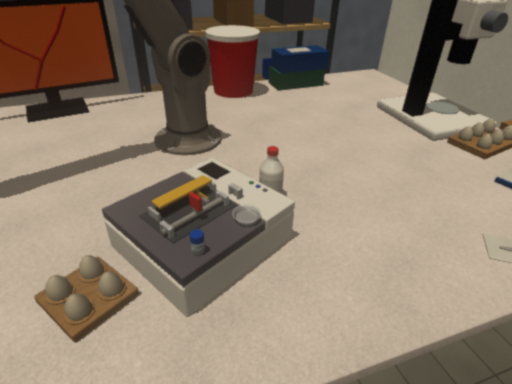

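The top view shows the incubator centred near (287,195): yellow bar at (300,200), red tab at (295,174), and the bolt shoots toward image lower-left. The vial is at (301,138), the dish at (256,163), the tray at (369,168) and the bottle at (200,240). The scene view agrees, with the tab at (195,202) and the bar at (183,193).

```bash
cat > h.py <<'E'
import numpy as np,cv2
from scipy.spatial.transform import Rotation as R
def ray(f,u,v):
    d=np.array([(u-f['cx'])/f['fx'],-(v-f['cy'])/f['fy'],-1.]); return f['origin'],R.from_rotvec(f['orientation']).apply(d)
def onz(f,u,v,z):
    o,d=ray(f,u,v); return o+d*(z-o[2])/d[2]
def proj(f,p):
    c=R.from_rotvec(f['orientation']).inv().apply(np.atleast_2d(p)-f['origin']); return np.c_[f['cx']-f['fx']*c[:,0]/c[:,2],f['cy']+f['fy']*c[:,1]/c[:,2]]
def mask(f,kind,roi=None):
    h=cv2.cvtColor(f['color'],cv2.COLOR_BGR2HSV); H,S,V=[h[...,i].astype(int) for i in range(3)]
    m={'y':(H>17)&(H<32)&(S>150)&(V>90),'r':((H<8)|(H>172))&(S>150)&(V>60)}[kind]
    m=m.astype(np.uint8)
    if roi: 
        k=np.zeros_like(m);a,b,c,d=roi;k[c:d,a:b]=1;m&=k
    n,l,s,c=cv2.connectedComponentsWithStats(m); i=1+np.argmax(s[1:,4]); return (l==i).astype(np.uint8),c[i],s[i]
E
python3 - <<'E'
from h import *
import pickle
t=pickle.load(open('top.pkl','rb'));s=pickle.load(open('scene.pkl','rb'))
for f,roi,n in((t,(200,370,110,270),'t'),(s,(100,300,150,300),'s')):
    m,c,st=mask(f,'y',roi); q=cv2.boxPoints(cv2.minAreaRect(cv2.findNonZero(m)))
    print(n,'y',c,st,'\n',[onz(f,*p,.145).round(4) for p in q], onz(f,*c,.145).round(4))
    m,c,st=mask(f,'r',roi); print('r',c,st,onz(f,*c,.16).round(4))
g=cv2.cvtColor(t['color'],6)
# roof corners top view by eye
for p in((211,172),(317,123),(363,213),(258,268)): print(p,onz(t,*p,.11).round(4))
cv2.imwrite('pics/c.png',np.hstack([cv2.resize(t['color'][110:280,200:370],(600,600),interpolation=2)]))
E
```

```text
t y [299.61417323 198.51496063] [274 182  52  34 635] 
 [array([ 0.4997, -0.0408,  0.145 ]), array([ 0.5616, -0.1627,  0.145 ]), array([ 0.5343, -0.1757,  0.145 ]), array([ 0.4731, -0.0541,  0.145 ])] [ 0.5169 -0.1082  0.145 ]
r [294.89473684 173.34210526] [292 168   7  11  38] [ 0.5776 -0.0951  0.16  ]
s y [180.16193656 191.54590985] [152 176  59  33 599] 
 [array([ 0.5372, -0.1761,  0.145 ]), array([ 0.4699, -0.0433,  0.145 ]), array([ 0.5102, -0.0432,  0.145 ]), array([ 0.571 , -0.1716,  0.145 ])] [ 0.5248 -0.1143  0.145 ]
r [194.71345029 200.58479532] [189 192  12  19 171] [ 0.5866 -0.096   0.16  ]
(211, 172) [0.5882 0.1157 0.11  ]
(317, 123) [ 0.724  -0.1634  0.11  ]
(363, 213) [ 0.4848 -0.2772  0.11  ]
(258, 268) [ 0.3454 -0.0067  0.11  ]
```

View pics/c.png

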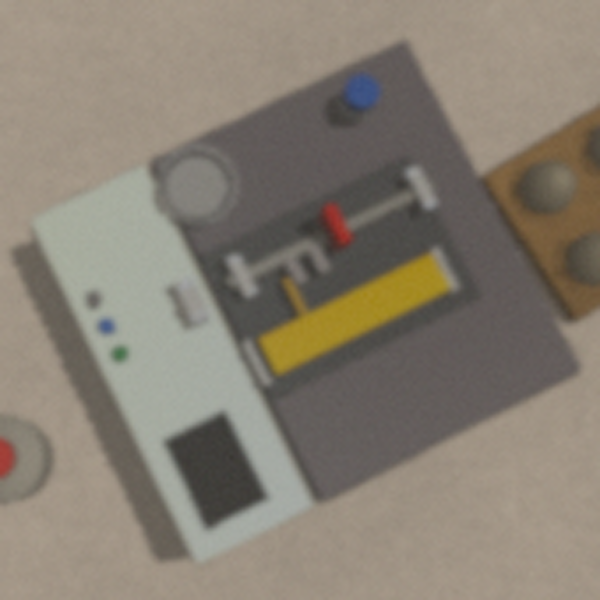

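```bash
cat >> h.py <<'E'
O=np.array([.535,-.077,0.]);YAW=np.radians(26.7)
RI=R.from_euler('z',YAW)
def plan(r,tgt_inc_mm,flip=1):
    "target TCP in incubator mm -> shift in tool axes (if turned, after turn too), turn in 0.12 units"
    o=r.get_obs(); T=R.from_rotvec(o['orientation'])
    p=O+RI.apply(np.array(tgt_inc_mm)/1000.)
    x=np.array([0,0,-1.]); y=flip*RI.apply([1,0,0]); G=R.from_matrix(np.c_[x,y,np.cross(x,y)])
    dw=p-o['tcp_pos']
    print('clock',o['clock'],'tcp inc mm',(RI.inv().apply(o['tcp_pos']-O)*1000).round(1),'F inc',RI.inv().apply(o['contact_force']).round(1),'w',round(o['grip_width'],4),'j',o['joints'].round(2))
    print('turn units',((T.inv()*G).as_rotvec()/.12).round(2),'shift now (m)',T.inv().apply(dw).round(4),'after turn',G.inv().apply(dw).round(4))
E
python3 - <<'E'
from h import *
from bench import r
for f in(1,-1): plan(r,(0,-58,240),f)
E
```

```text
clock 0.1 tcp inc mm [-589.4 -349.3  212.7] F inc [0.6 0.1 0.4] w 0.0854 j [ 1.21  0.48  0.02  1.56 -0.01  1.11 -0.08]
turn units [-1.491e+01 -1.000e-02  1.000e-02] shift now (m) [-0.0267 -0.412  -0.5124] after turn [-0.0273  0.5894 -0.2913]
clock 0.1 tcp inc mm [-589.4 -349.3  212.7] F inc [0.6 0.1 0.4] w 0.0854 j [ 1.21  0.48  0.02  1.56 -0.01  1.11 -0.08]
turn units [1.127e+01 1.000e-02 1.000e-02] shift now (m) [-0.0267 -0.412  -0.5124] after turn [-0.0273 -0.5894  0.2913]
```

>>> apply_moves:
  increments: "45 -0.004 0 0 -1 0 0;45 -0.004 0 0 -1 0 0;45 -0.004 0 0 -1 0 0;45 -0.004 0 0 -1 0 0;45 -0.004 0 0 -1 0 0;45 -0.004 0 0 -1 0 0;45 -0.004 0 0 -1 0 0;45 0 0 0 -1 0 0"
  squeeze: 60

```text
clock: 0.9
tcp_pos: [0.1655, -0.6544, 0.2417]
orientation: [1.468, 1.018, -1.468]
contact_force: [0.9, -0.1, -0.3]
grip_width: 0.045
```

>>> apply_moves:
  increments: "45 0 0 0 -1 0 0;45 0 0 0 -1 0 0;45 0 0 0 -1 0 0;45 0 0 0 -1 0 0;45 0 0 0 -1 0 0;45 0 0 0 -1 0 0;45 0 0 0 -0.91 0 0;45 0 0.01 -0.005 0 0 0"

```text
clock: 1.7
tcp_pos: [0.1706, -0.6458, 0.2407]
orientation: [0.861, 1.395, -0.861]
contact_force: [-0.3, -0.3, 0.6]
grip_width: 0.0451
```

>>> apply_moves:
  increments: "45 0 0.03 -0.015 0 0 0;45 0 0.035 -0.018 0 0 0;45 0 0.035 -0.018 0 0 0;45 0 0.035 -0.018 0 0 0;45 0 0.035 -0.018 0 0 0;45 0 0.035 -0.018 0 0 0;45 0 0.035 -0.018 0 0 0;45 0 0.03 -0.015 0 0 0"

```text
clock: 2.5
tcp_pos: [0.3527, -0.3978, 0.2416]
orientation: [0.861, 1.394, -0.86]
contact_force: [0.3, -0.2, -0.2]
grip_width: 0.045
```

```bash
python3 - <<'E'
from h import *
from bench import r
plan(r,(0,-58,240))
E
```

```text
clock 2.5 tcp inc mm [-307.  -204.7  241.6] F inc [ 0.2 -0.3 -0.2] w 0.045 j [ 1.15  0.25 -0.5   1.84  0.14  1.08  1.07]
turn units [-0.01 -0.   -0.  ] shift now (m) [ 0.0017  0.3068 -0.1471] after turn [ 0.0016  0.307  -0.1467]
```

>>> apply_moves:
  increments: "45 0 0.02 -0.01 0 0 0;45 0 0.025 -0.012 0 0 0;45 0 0.025 -0.012 0 0 0;45 0 0.025 -0.012 0 0 0;45 0 0.025 -0.012 0 0 0;45 0 0.02 -0.01 0 0 0;45 0 0.015 -0.007 0 0 0;45 0 0 0 0 0 0"

```text
clock: 3.3
tcp_pos: [0.4575, -0.2608, 0.2416]
orientation: [0.858, 1.395, -0.856]
contact_force: [0.6, -0.0, 0.5]
grip_width: 0.0452
```

```bash
python3 - <<'E'
from h import *
from bench import r
plan(r,(0,-58,240))
E
```

```text
clock 3.3 tcp inc mm [-151.9 -129.4  241.6] F inc [ 0.5 -0.3  0.5] w 0.0452 j [ 0.9   0.26 -0.59  1.84  0.16  1.09  0.72]
turn units [ 0.02 -0.01 -0.01] shift now (m) [ 0.0018  0.1521 -0.071 ] after turn [ 0.0016  0.1519 -0.0714]
```

Joints are fine. I'll finish the approach and then look from close by.

>>> apply_moves:
  increments: "45 0 0.02 -0.01 0 0 0;45 0 0.025 -0.012 0 0 0;45 0 0.025 -0.012 0 0 0;45 0 0.025 -0.012 0 0 0;45 0 0.025 -0.011 0 0 0;45 0 0.02 -0.009 0 0 0;45 0 0.012 -0.005 0 0 0;45 0 0 0 0 0 0"

```text
clock: 4.1
tcp_pos: [0.5603, -0.1313, 0.2415]
orientation: [0.859, 1.395, -0.858]
contact_force: [0.0, -0.4, 0.7]
grip_width: 0.0453
```

```bash
python3 - <<'E'
from h import *
from bench import r
import pickle
plan(r,(0,-58,240))
F={n:r.grab_frame(n) for n in('wrist','scene','top')}
pickle.dump(F,open('F.pkl','wb'))
cv2.imwrite('pics/w1.png',F['wrist']['color'])
print({k:v for k,v in F['wrist'].items() if k!='color'})
cv2.imwrite('pics/s1.png',cv2.resize(F['scene']['color'][110:290,90:310],None,fx=3,fy=3,interpolation=2))
E
```

```text
clock 4.1 tcp inc mm [ -1.8 -59.9 241.5] F inc [-0.1 -0.3  0.7] w 0.0453 j [ 0.63  0.36 -0.64  1.73  0.23  1.13  0.38]
turn units [ 0.01 -0.   -0.  ] shift now (m) [ 0.0015  0.0018 -0.0019] after turn [ 0.0015  0.0018 -0.0019]
{'fx': 337.8896384393357, 'fy': 337.8896384393357, 'cx': 252.50502263968167, 'cy': 189.65932772842538, 'origin': array([ 0.52873668, -0.07094296,  0.40297466]), 'orientation': array([-0.26817164, -0.06422487,  0.46477731])}
```

View pics/w1.png

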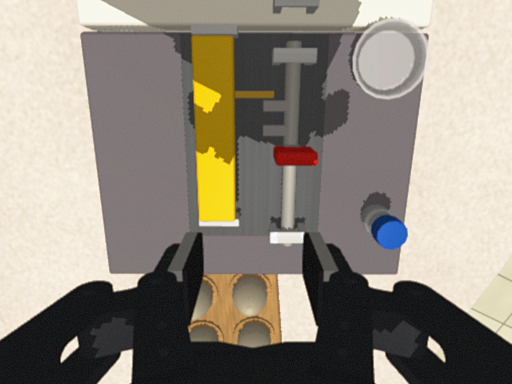

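View pics/s1.png

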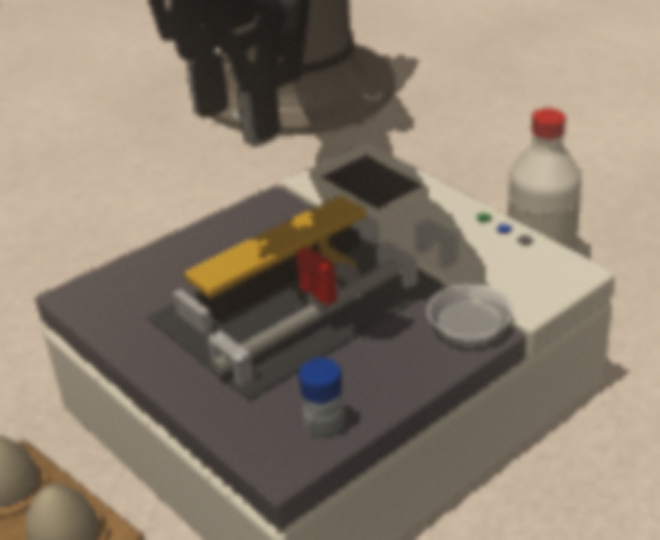

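The wrist view is clear: the bar spans x 193–238 and y 35–222, the tab is at (295,155), and the fingers (tips near (190,240) and (315,240)) straddle the lock evenly. I'll refine the incubator pose from this view.

```bash
python3 - <<'E'
from h import *
import pickle
f=pickle.load(open('F.pkl','rb'))['wrist']
I=lambda p:(RI.inv().apply(p-O)*1000).round(1)
h=cv2.cvtColor(f['color'],cv2.COLOR_BGR2HSV);H,S,V=[h[...,i].astype(int) for i in range(3)]
m=((H>17)&(H<32)&(S>150)&(V>60)).astype(np.uint8); m[:,:190]=0; m[:,240:]=0; m[230:]=0
q=cv2.boxPoints(cv2.minAreaRect(cv2.findNonZero(m)))
print([I(onz(f,*p,.145)) for p in q], 'mean',I(np.mean([onz(f,*p,.145) for p in q],0)))
m,c,st=mask(f,'r'); print('tab',c,st)
x0,y0,w,hh=st[:4]
print('tab top edge far/left..right @167', [I(onz(f,u,v,.167)) for u,v in((x0,y0+4),(x0+w,y0+4),(c[0],y0),(c[0],y0+hh),c)])
print('pred tab',proj(f,O+RI.apply(np.array([[30,-35,167],[30,-40,167],[30,-30,167],[30,-40,135]])/1000.)).round(1))
o=(np.array([[-22.5,-60,224],[22.5,-60,224]])/1000.)
print('tips pred',proj(f,O+RI.apply(o)).round(0))
E
```

```text
[array([-46.3,  48.6, 145. ]), array([-13.8,  49.8, 145. ]), array([ -9.9, -89.4, 145. ]), array([-47.7, -90.9, 145. ])] mean [-29.4 -20.5 145. ]
tab [294.95131579 155.56447368] [274 146  44  20 760]
tab top edge far/left..right @167 [array([ 12.4, -29. , 167. ]), array([ 43.3, -28.9, 167. ]), array([ 27. , -26.1, 167. ]), array([ 27.5, -40.4, 167. ]), array([ 27.2, -32.9, 167. ])]
pred tab [[298.8 158.5]
 [298.5 165.5]
 [299.1 151.5]
 [293.3 157.5]]
tips pred [[217. 220.]
 [297. 221.]]
```

Bar and tab agree with the model to about 3 mm, which is enough. Descending.

>>> apply_moves:
  increments: "45 0.006 0 0 0 0 0;45 0.012 0.001 0 0 0 0;45 0.015 0 0 0 0 0;45 0.015 0 0 0 0 0;45 0.012 0 0 0 0 0;45 0.006 0 0 0 0 0;45 0.003 0 0 0 0 0;45 0 0 0 0 0 0"

```text
clock: 5.05
tcp_pos: [0.5609, -0.1318, 0.1723]
orientation: [0.859, 1.395, -0.859]
contact_force: [0.1, 0.6, 0.1]
grip_width: 0.0451
```

>>> apply_moves:
  increments: "45 0.002 0 0 0 0 0;45 0.002 0 0 0 0 0;45 0.002 0 0 0 0 0;45 0.001 0 0 0 0 0;45 0.001 0 0 0 0 0;45 0.001 0 0 0 0 0;45 0 0 0 0 0 0;45 0 0 0 0 0 0"

```text
clock: 5.85
tcp_pos: [0.5609, -0.1319, 0.1636]
orientation: [0.859, 1.394, -0.859]
contact_force: [-0.2, 0.0, 1.2]
grip_width: 0.0451
```

```bash
python3 - <<'E'
from h import *
from bench import r
import pickle
plan(r,(0,-58,155))
F={n:r.grab_frame(n) for n in('wrist','scene')}
cv2.imwrite('pics/2.png',np.vstack([cv2.resize(F['scene']['color'][140:270,130:260],(600,600),interpolation=2)]))
E
```

```text
clock 5.85 tcp inc mm [ -1.5 -60.7 163.6] F inc [-0.2  0.1  1.2] w 0.0451 j [ 0.6   0.44 -0.62  1.81  0.3   0.98  0.33]
turn units [ 0. -0.  0.] shift now (m) [ 0.0086  0.0015 -0.0027] after turn [ 0.0086  0.0015 -0.0027]
```

View pics/2.png

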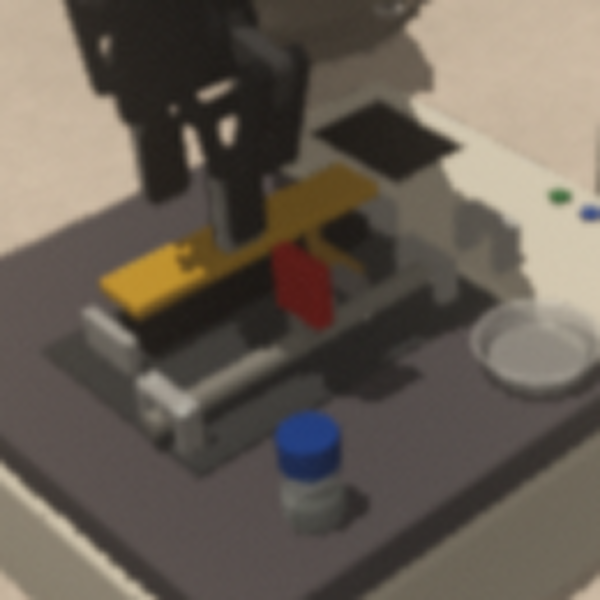

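```bash
python3 - <<'E'
from h import *
import pickle
f=pickle.load(open('scene.pkl','rb'))
sc=lambda P:((proj(f,O+RI.apply(np.array(P)/1000.))-[130,140])*600/130).round(0)
print('tips at z147,155,163,170 +x finger front(y-50) x30'); print(sc([[30,-50,z] for z in(147,155,163,170)]))
print('-x finger'); print(sc([[-30,-50,z] for z in(147,155,163,170)]))
print('bar corners',sc([[-15,-90,145],[-45,-90,145],[-15,50,145],[-45,50,145]]),'tab top',sc([[15,-40,167],[45,-40,167]]))
E
```

```text
tips at z147,155,163,170 +x finger front(y-50) x30
[[272. 306.]
 [270. 291.]
 [269. 276.]
 [267. 263.]]
-x finger
[[188. 250.]
 [186. 235.]
 [184. 221.]
 [182. 208.]]
bar corners [[134. 306.]
 [ 94. 277.]
 [376. 180.]
 [335. 157.]] tab top [[264. 245.]
 [309. 273.]]
```

The near fingertip shows at about (235,245) and the far one at (165,195). That is clearly higher than a tip 17 mm ahead of the TCP would project, so I'll go down by force in small steps.

>>> apply_moves:
  increments: "45 0.001 0 0 0 0 0;45 0.001 0 0 0 0 0;45 0.001 0 0 0 0 0;45 0.001 0 0 0 0 0;45 0.001 0 0 0 0 0;45 0.001 0 0 0 0 0;45 0 0 0 0 0 0;45 0 0 0 0 0 0"

```text
clock: 6.75
tcp_pos: [0.5609, -0.1319, 0.1576]
orientation: [0.859, 1.394, -0.859]
contact_force: [-0.3, 0.4, 0.3]
grip_width: 0.0452
```

```bash
python3 - <<'E'
from h import *
from bench import r
plan(r,(0,-58,155))
f=r.grab_frame('scene'); w=r.grab_frame('wrist')
for k in 'yr':
    m,c,s=mask(f,k,(100,300,150,300)); print(k,c.round(2),s)
a=cv2.resize(f['color'][155:245,140:260],(800,600),interpolation=2)
cv2.imwrite('pics/3.png',a);cv2.imwrite('pics/3w.png',w['color'])
E
```

```text
clock 6.75 tcp inc mm [ -1.5 -60.7 157.6] F inc [-0.1  0.4  0.3] w 0.0452 j [ 0.6   0.44 -0.61  1.82  0.3   0.97  0.32]
turn units [ 0. -0.  0.] shift now (m) [ 0.0026  0.0015 -0.0027] after turn [ 0.0026  0.0015 -0.0027]
y [164.92 199.22] [152 190  27  19 249]
r [195.09 201.26] [189 193  13  18 170]
```

View pics/3w.png

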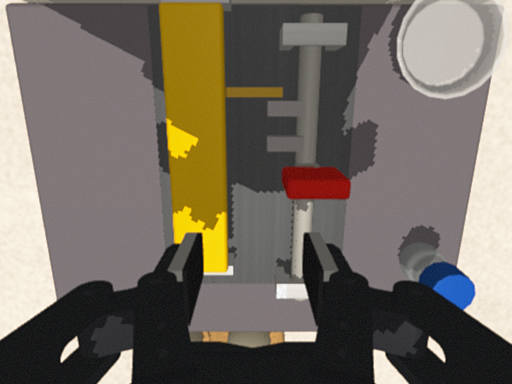

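The wrist view shows no contact yet: finger ends sit at (187–203,235) and (303–325,235), the tab at (316,182), and the bar ends at row 272. I'll work out how far ahead of the TCP the tips really are.

```bash
python3 - <<'E'
from h import *
from bench import r
import pickle
f=r.grab_frame('wrist'); o=r.get_obs()
T=R.from_rotvec(o['orientation'])
# rays in tool frame: tool x fwd, y jaw, z ; intersect with planes
for u,v in((203,235),(187,235),(303,235),(325,235),(190,250),(315,250)):
    a,d=ray(f,u,v); a=T.inv().apply(a-o['tcp_pos'])*1000; d=T.inv().apply(d)
    for z in(11,-11):
        p=a+d*(z-a[2])/d[2]; print((u,v),'z',z,p.round(1))
m=(f['color'].max(2)<70).astype(np.uint8)
for y in(228,232,234,236,240,250,260): 
    x=np.flatnonzero(m[y,150:360])+150; print(y,x.min() if len(x) else None,len(x), f['color'][y,170:215:4].max(1))
E
```

```text
(203, 235) z 11 [ 22.1 -30.   11. ]
(203, 235) z -11 [-28.9 -22.  -11. ]
(187, 235) z 11 [ 22.1 -39.4  11. ]
(187, 235) z -11 [-28.9 -28.7 -11. ]
(303, 235) z 11 [22.2 28.6 11. ]
(303, 235) z -11 [-28.9  20.4 -11. ]
(325, 235) z 11 [22.2 41.5 11. ]
(325, 235) z -11 [-28.9  29.7 -11. ]
(190, 250) z 11 [  2.2 -34.1  11. ]
(190, 250) z -11 [-43.3 -24.9 -11. ]
(315, 250) z 11 [ 2.3 32.1 11. ]
(315, 250) z -11 [-43.2  22.9 -11. ]
228 228 7 [103 236 248 247 247 248 248 248 226 240 176 241]
232 228 4 [105 232 247 248 223 192 195 181 248 249 249 248]
234 197 17 [108 230 248 249  88  86  86  18 183 249 249 249]
236 196 16 [105 234 248 252  86  88  88  16 160 248 248 248]
240 194 17 [103 226 248 167  87  89  58  17 143 249 249 249]
250 165 56 [ 32  25  87  87  89  60  16  19  71 249 249 249]
260 160 70 [ 26  90  91  90  58  24  18  19  27 249 249 249]
```

View pics/3.png

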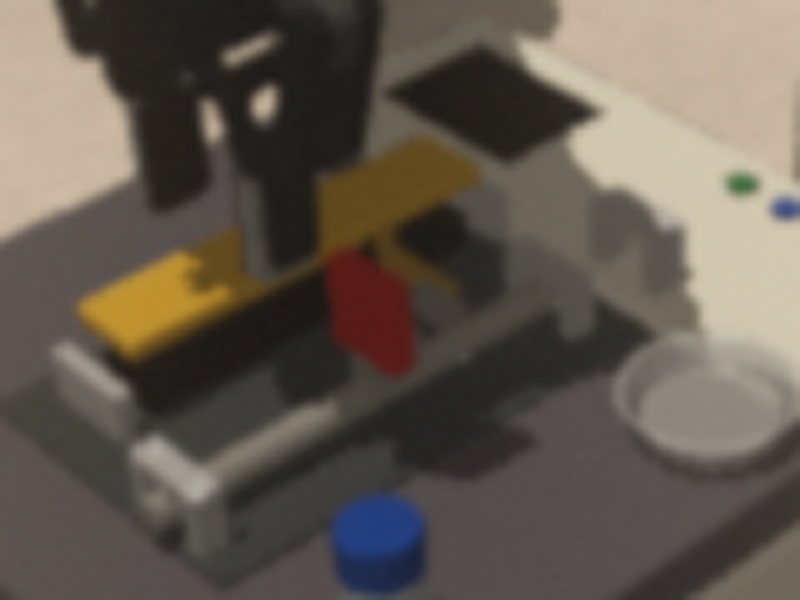

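```bash
python3 - <<'E'
from h import *
from bench import r
import pickle
f=r.grab_frame('wrist'); o=r.get_obs(); s=pickle.load(open('scene.pkl','rb'))
for uw,us in(((325,236),(187,195)),((320,236),(187,193.5)),((325,236),(185,196))):
    a,d=ray(f,*uw); b,e=ray(s,*us); k=np.linalg.lstsq(np.c_[d,-e],b-a,rcond=None)[0]
    p,q=a+d*k[0],b+e*k[1]; print((RI.inv().apply((p+q)/2-O)*1000).round(1),'gap mm',np.linalg.norm(p-q)*1000)
print((RI.inv().apply(o['tcp_pos']-O)*1000).round(1))
E
```

```text
[ 31.  -53.5 177.2] gap mm 1.8826303985320052
[ 28.7 -52.2 179. ] gap mm 3.067597259390152
[ 30.3 -55.7 175.4] gap mm 1.7202468339818968
[ -1.5 -60.7 157.7]
```

Triangulating the tips puts them at z≈177 with the TCP at 158. So they lie about 20 mm behind the reported TCP rather than 17 mm ahead. I'll trust pictures and force over the stated value, open a little to centre the fingers, and continue down.

>>> apply_moves:
  increments: "51 0 0.001 0 0 0 0;51 0.003 0 0 0 0 0;51 0.004 0 0 0 0 0;51 0.004 0 0 0 0 0;51 0.004 0 0 0 0 0;51 0.004 0 0 0 0 0;51 0.003 0 0 0 0 0;51 0 0 0 0 0 0"

```text
clock: 7.75
tcp_pos: [0.5615, -0.1315, 0.135]
orientation: [0.859, 1.395, -0.86]
contact_force: [0.1, 0.7, -0.3]
grip_width: 0.051
```

```bash
python3 - <<'E'
from h import *
from bench import r
plan(r,(0,-58,120))
f=r.grab_frame('scene'); 
cv2.imwrite('pics/4.png',cv2.resize(f['color'][155:245,140:260],(800,600),interpolation=2))
E
```

```text
clock 7.75 tcp inc mm [ -0.8 -60.5 135. ] F inc [ 0.4  0.6 -0.3] w 0.051 j [ 0.59  0.47 -0.6   1.84  0.33  0.93  0.31]
turn units [ 0.   -0.    0.01] shift now (m) [ 0.015   0.0008 -0.0025] after turn [ 0.015   0.0008 -0.0025]
```

View pics/4.png

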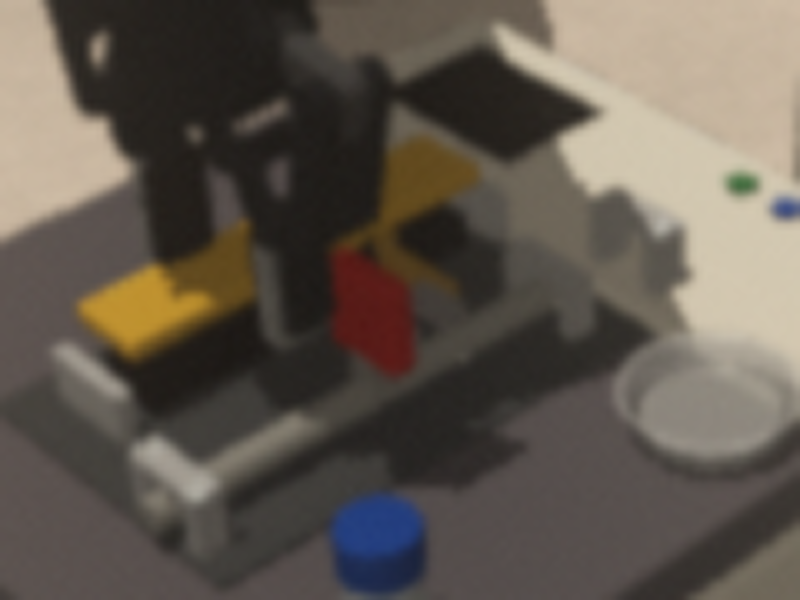

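The far finger is now over the bar at (185,262), just above it, and the near finger is behind the tab at (285,340). Going on in 1 mm rows.

>>> apply_moves:
  increments: "51 0.001 0 0 0 0 0;51 0.001 0 0 0 0 0;51 0.001 0 0 0 0 0;51 0.001 0 0 0 0 0;51 0.001 0 0 0 0 0;51 0.001 0 0 0 0 0;51 0.001 0 0 0 0 0;51 0.001 0 0 0 0 0"

```text
clock: 8.6
tcp_pos: [0.5618, -0.1315, 0.1275]
orientation: [0.859, 1.394, -0.859]
contact_force: [-0.3, 0.2, 0.3]
grip_width: 0.051
```

>>> apply_moves:
  increments: "51 0.001 0 0 0 0 0;51 0.001 0 0 0 0 0;51 0.001 0 0 0 0 0;51 0.001 0 0 0 0 0;51 0 0 0 0 0 0;51 0 0 0 0 0 0;51 0 0 0 0 0 0;51 0 0 0 0 0 0"

```text
clock: 9.4
tcp_pos: [0.5618, -0.1315, 0.1237]
orientation: [0.859, 1.394, -0.859]
contact_force: [-1.3, -0.5, 3.3]
grip_width: 0.0511
```

Contact: 3.3 N at z≈0.124. Pressing the catch down.

>>> apply_moves:
  increments: "51 0.001 0 0 0 0 0;51 0.001 0 0 0 0 0;51 0.001 0 0 0 0 0;51 0.001 0 0 0 0 0;51 0.001 0 0 0 0 0;51 0.001 0 0 0 0 0;51 0.001 0 0 0 0 0;51 0 0 0 0 0 0"

```text
clock: 10.2
tcp_pos: [0.5619, -0.1315, 0.1166]
orientation: [0.859, 1.394, -0.859]
contact_force: [-1.4, 0.3, 4.1]
grip_width: 0.0506
```

>>> apply_moves:
  increments: "51 0.001 0 0 0 0 0;51 0.0005 0 0 0 0 0;51 0 0 0 0 0 0;51 0 0 0 0 0 0;51 0 0 0 0 0 0;51 0 0 0 0 0 0;51 0 0 0 0 0 0;51 0 0 0 0 0 0"

```text
clock: 11.0
tcp_pos: [0.5619, -0.1315, 0.1151]
orientation: [0.859, 1.394, -0.859]
contact_force: [-0.7, -0.2, 4.7]
grip_width: 0.0509
```

```bash
python3 - <<'E'
from h import *
from bench import r
import time
plan(r,(0,-58,115))
f=r.grab_frame('scene'); o=r.get_obs(); print(o['contact_force'].round(2),o['moment'].round(2))
cv2.imwrite('pics/5.png',cv2.resize(f['color'][155:245,140:260],(800,600),interpolation=2))
E
```

```text
clock 11.0 tcp inc mm [ -0.5 -60.7 115.1] F inc [-0.7  0.1  4.7] w 0.0509 j [ 0.58  0.5  -0.59  1.85  0.35  0.9   0.29]
turn units [ 0.  0. -0.] shift now (m) [ 0.0001  0.0005 -0.0027] after turn [ 0.0001  0.0005 -0.0027]
[-0.63  0.69  4.63] [-0.04  0.36 -0.11]
```

View pics/5.png

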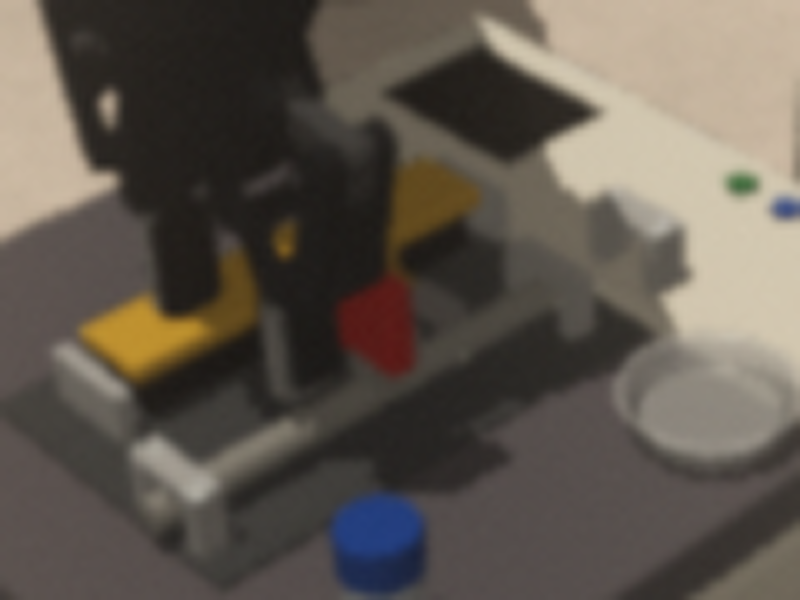

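The bar has dropped about 8–9 mm (its corner moved from (80,310) to (80,333)), and the near finger stands behind the tab. Pressing 1 mm more.

>>> apply_moves:
  increments: "51 0.0005 0 0 0 0 0;51 0 0 0 0 0 0;51 0.0005 0 0 0 0 0;51 0 0 0 0 0 0;51 0 0 0 0 0 0;51 0 0 0 0 0 0;51 0 0 0 0 0 0;51 0 0 0 0 0 0"

```text
clock: 11.85
tcp_pos: [0.5618, -0.1315, 0.1141]
orientation: [0.859, 1.394, -0.859]
contact_force: [-1.8, -0.5, 5.0]
grip_width: 0.051
```

Now pushing the bolt (incubator +y is tool −z).

>>> apply_moves:
  increments: "51 0 0 -0.002 0 0 0;51 0 0 -0.003 0 0 0;51 0 0 -0.003 0 0 0;51 0 0 -0.003 0 0 0;51 0 0 -0.003 0 0 0;51 0 0 -0.003 0 0 0;51 0 0 -0.003 0 0 0;51 0 0 -0.003 0 0 0"

```text
clock: 12.65
tcp_pos: [0.5532, -0.1131, 0.1147]
orientation: [0.86, 1.39, -0.86]
contact_force: [4.2, -5.1, 4.5]
grip_width: 0.0508
```

```bash
python3 - <<'E'
from h import *
from bench import r
plan(r,(0,-10,114))
f=r.grab_frame('wrist'); m,c,s=mask(f,'r'); print(c,s)
print('tab y,x:',(RI.inv().apply(onz(f,*c,.167)-O)*1000).round(1))
E
```

```text
clock 12.65 tcp inc mm [  0.  -40.4 114.7] F inc [ 1.5 -6.4  4.5] w 0.0508 j [ 0.56  0.48 -0.6   1.88  0.35  0.88  0.25]
turn units [-0.01  0.03 -0.02] shift now (m) [ 0.0006 -0.     -0.0304] after turn [ 0.0007 -0.     -0.0304]
[329.8411215  235.82722262] [ 286  209   92   53 4173]
tab y,x: [ 25.9 -19.4 167. ]
```

>>> apply_moves:
  increments: "51 0.0005 0 -0.003 0 0 0;51 0 0 -0.003 0 0 0;51 0 0 -0.003 0 0 0;51 0 0 -0.003 0 0 0;51 0 0 -0.003 0 0 0;51 0 0 -0.003 0 0 0;51 0 0 -0.003 0 0 0;51 0 0 0 0 0 0"

```text
clock: 13.5
tcp_pos: [0.5435, -0.0936, 0.1144]
orientation: [0.86, 1.39, -0.859]
contact_force: [1.8, -4.1, 5.4]
grip_width: 0.0515
```

```bash
python3 - <<'E'
from h import *
from bench import r
plan(r,(0,-15,114))
f=r.grab_frame('wrist'); m,c,s=mask(f,'r'); print(c,s)
print('tab y,x:',(RI.inv().apply(onz(f,*c,.167)-O)*1000).round(1))
E
```

```text
clock 13.5 tcp inc mm [ 1.000e-01 -1.870e+01  1.144e+02] F inc [-0.2 -4.4  5.4] w 0.0515 j [ 0.54  0.46 -0.61  1.91  0.34  0.87  0.22]
turn units [-0.    0.03 -0.02] shift now (m) [ 0.0004 -0.0001 -0.0037] after turn [ 0.0004 -0.0001 -0.0037]
[329.80675869 236.12446454] [ 286  209   92   53 4202]
tab y,x: [ 26.    2.3 167. ]
```

>>> apply_moves:
  increments: "51 0 0 -0.001 0 0 0;51 0 0 -0.001 0 0 0;51 0 0 -0.001 0 0 0;51 0 0 -0.001 0 0 0;51 0 0 -0.001 0 0 0;51 0 0 0 0 0 0;51 0 0 0 0 0 0;51 0 0 0 0 0 0"

```text
clock: 14.35
tcp_pos: [0.5415, -0.0895, 0.1143]
orientation: [0.86, 1.39, -0.86]
contact_force: [2.5, -4.9, 6.0]
grip_width: 0.0509
```

```bash
python3 - <<'E'
from h import *
from bench import r
plan(r,(0,-15,114))
f=r.grab_frame('wrist'); m,c,s=mask(f,'r')
print('tab y,x:',(RI.inv().apply(onz(f,*c,.167)-O)*1000).round(1))
E
```

```text
clock 14.35 tcp inc mm [  0.2 -14.  114.3] F inc [ 0.  -5.5  6. ] w 0.0509 j [ 0.53  0.46 -0.61  1.92  0.34  0.86  0.21]
turn units [-0.01  0.03 -0.02] shift now (m) [ 0.0004 -0.0002  0.001 ] after turn [ 0.0003 -0.0002  0.001 ]
tab y,x: [ 26.   7. 167.]
```

>>> apply_moves:
  increments: "51 0 0 -0.001 0 0 0;51 0 0 0 0 0 0;51 0 0 -0.001 0 0 0;51 0 0 0 0 0 0;51 0 0 -0.001 0 0 0;51 0 0 0 0 0 0;51 0 0 0 0 0 0;51 0 0 0 0 0 0"

```text
clock: 15.2
tcp_pos: [0.5405, -0.0875, 0.1144]
orientation: [0.86, 1.389, -0.86]
contact_force: [5.0, -5.7, 4.5]
grip_width: 0.0508
```

```bash
python3 - <<'E'
from h import *
from bench import r
plan(r,(0,-15,114))
f=r.grab_frame('wrist'); m,c,s=mask(f,'r')
print('tab y,x:',(RI.inv().apply(onz(f,*c,.167)-O)*1000).round(1))
E
```

```text
clock 15.2 tcp inc mm [  0.2 -11.9 114.4] F inc [ 1.9 -7.3  4.5] w 0.0508 j [ 0.53  0.45 -0.61  1.92  0.34  0.86  0.21]
turn units [-0.01  0.03 -0.02] shift now (m) [ 0.0004 -0.0002  0.0031] after turn [ 0.0004 -0.0002  0.0031]
tab y,x: [ 26.    9.1 167. ]
```

>>> apply_moves:
  increments: "51 0 0 -0.001 0 0 0;51 0 0 0 0 0 0;51 0 0 -0.001 0 0 0;51 0 0 0 0 0 0;51 0 0 0 0 0 0;51 0 0 0 0 0 0;51 0 0 0 0 0 0;51 0 0 0 0 0 0"

```text
clock: 16.05
tcp_pos: [0.5405, -0.0875, 0.1144]
orientation: [0.861, 1.386, -0.862]
contact_force: [7.7, -9.3, 2.2]
grip_width: 0.0512
```

```bash
python3 - <<'E'
from h import *
from bench import r
plan(r,(0,-15,114))
f=r.grab_frame('wrist'); m,c,s=mask(f,'r')
print('tab y,x:',(RI.inv().apply(onz(f,*c,.167)-O)*1000).round(1))
E
```

```text
clock 16.05 tcp inc mm [  0.2 -11.8 114.4] F inc [  2.8 -11.7   2.2] w 0.0512 j [ 0.53  0.45 -0.61  1.93  0.34  0.86  0.2 ]
turn units [-0.03  0.05 -0.03] shift now (m) [ 0.0005 -0.0002  0.0032] after turn [ 0.0004 -0.0002  0.0032]
tab y,x: [ 26.    9.1 167. ]
```

The bolt is at its stop: the TCP no longer advances and the force has risen to 11.7 N. I'll ease back to clear the tab with the catch still down, then lift.

>>> apply_moves:
  increments: "51 0 0 0.002 0 0 0;51 0 0 0.002 0 0 0;51 0 0 0.002 0 0 0;51 0 0 0 0 0 0;51 -0.005 0 0 0 0 0;51 -0.01 0 0 0 0 0;51 -0.02 0 0 0 0 0;51 -0.03 0 0 0 0 0"

```text
clock: 16.9
tcp_pos: [0.5385, -0.0889, 0.1779]
orientation: [0.858, 1.398, -0.861]
contact_force: [0.5, 0.1, 0.1]
grip_width: 0.051
```

>>> apply_moves:
  increments: "51 -0.03 0 0 0 0 0;51 -0.02 0 0.02 0 0 0;51 0 0 0.03 0 0 0;51 0 0 0.03 0 0 0;51 0 0 0.03 0 0 0;51 0 0 0.02 0 0 0;51 0 0 0 0 0 0;51 0 0 0 0 0 0"

```text
clock: 17.7
tcp_pos: [0.5981, -0.2046, 0.2282]
orientation: [0.86, 1.396, -0.86]
contact_force: [-0.1, 1.0, 0.3]
grip_width: 0.0512
```

```bash
python3 - <<'E'
from h import *
from bench import r
plan(r,(0,-15,114))
f=r.grab_frame('scene');w=r.grab_frame('wrist')
m,c,s=mask(w,'r'); print(c,s,'tab y,x:',(RI.inv().apply(onz(w,*c,.167)-O)*1000).round(1))
m,c,s=mask(f,'r',(150,260,160,240)); print('scene tab pred/obs',proj(f,O+RI.apply([.03,.005,.151])),c)
a=cv2.resize(f['color'][140:250,110:300],(800,463),interpolation=2)
cv2.imwrite('pics/6.png',a); cv2.imwrite('pics/6w.png',w['color'])
E
```

```text
clock 17.7 tcp inc mm [  -0.9 -142.3  228.2] F inc [0.3 0.9 0.3] w 0.0512 j [ 0.67  0.46 -0.6   1.61  0.27  1.15  0.47]
turn units [-0.   -0.01  0.01] shift now (m) [ 0.1144  0.001  -0.1272] after turn [ 0.1142  0.0009 -0.1273]Traceback (most recent call last):
  File "<stdin>", line 5, in <module>
  File "h.py", line 15, in mask
    n,l,s,c=cv2.connectedComponentsWithStats(m); i=1+np.argmax(s[1:,4]); return (l==i).astype(np.uint8),c[i],s[i]
                                                     ~~~~~~~~~^^^^^^^^^
    return _wrapfunc(a, 'argmax', axis=axis, out=out, **kwds)
    return bound(*args, **kwds)
ValueError: attempt to get argmax of an empty sequence
```

```bash
python3 - <<'E'
from h import *
from bench import r
import pickle
f=r.grab_frame('scene');s0=pickle.load(open('scene.pkl','rb'))
I=lambda u,z:(RI.inv().apply(onz(f,*u,z)-O)*1000).round(1)
for n,g in(('before',s0),('now',f)):
    m,c,s=mask(g,'r',(150,250,160,240)); print(n,'tab',c.round(1),s,I(c,.151))
    m,c,s=mask(g,'y',(100,300,150,300)); print(' bar',c.round(1),s)
print('pred tab home',proj(f,O+RI.apply([.03,.005,.151])))
a=cv2.resize(f['color'][140:250,110:300],(800,463),interpolation=2)
cv2.imwrite('pics/6.png',a)
E
```

```text
before tab [194.7 200.6] [189 192  12  19 171] [ 27.6 -32.8 151. ]
 bar [180.2 191.5] [152 176  59  33 599]
now tab [209.3 193.3] [204 185  12  18 149] [ 29.5   4.7 151. ]
 bar [180.4 191.7] [153 177  58  31 564]
pred tab home [[209.59028472 193.36205312]]
```

View pics/6.png

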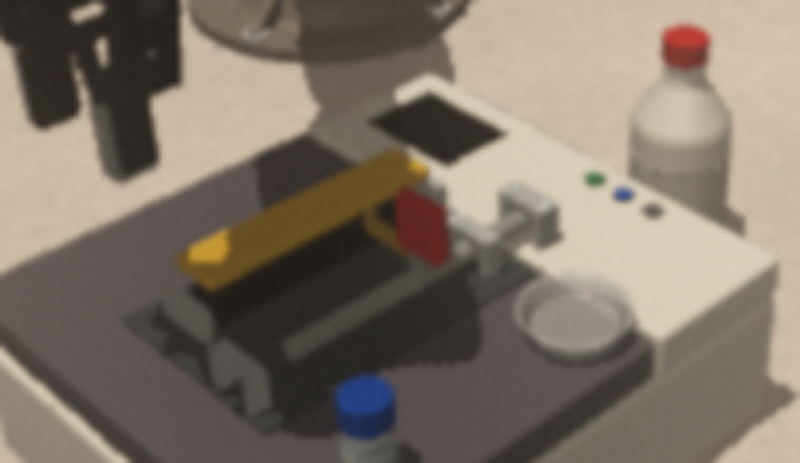

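The tab stands at its predicted home position: (209.3,193.3) seen against (209.6,193.4) predicted. The bolt is inside the keeper at (530,215) in the crop. The bar is back up, with its centroid within 0.3 px of the start, and the vial, dish and bottle stand in place. Handing in.

```bash
python3 -c "
from bench import r
print(r.get_obs()['contact_force'].round(2)); print(r.hand_in())"
```

```text
[-0.05  0.06  0.33]
the job is handed in; nothing more can be done
None
```

The incubator lid is locked and the job is handed in, at about 17.8 s on the robot's clock. With one finger I pressed the catch down about 9.5 mm and held it there. With the other I pushed the red tab until the bolt hit its stop, where the push force rose to 11.7 N with no further travel. I then eased the hand back off the tab, lifted it straight up and moved it clear.

**Last checks:**
- **Bolt:** the tab stands at y = 4.7 mm in the incubator frame, where 5 mm is fully home, and the bolt is inside the keeper.
- **Catch:** the yellow bar is back at its starting height, within 0.3 px in the camera image.
- **Loose items:** the vial, dish and wash bottle stand where they were. I did not re-check the egg tray after the push; the hand stayed well above it.
- **Contact:** the force on the hand was about 0.3 N, which is within noise.

**One disagreement:** triangulated from two cameras, the fingertips lay about 20 mm behind the reported tool point, not 17 mm ahead as stated. I went by the pictures and the contact force instead.

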